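# Close the calibration weight case: fold the inner flap down, then shut the lid

## Robot

A 6-joint arm with a two-finger parallel gripper is mounted at the origin on a cart in front of the work surface, level with it; the furniture and walls round the work are solid. World frame = base frame: x ahead of the robot, y to its left, z up, the work surface at z = 0. Lengths are in m, angles in rad, forces in N, time in s.
With the tool pointing down it reaches from about 0.375 to 0.925 m from the base axis. Payload 5.7 kg.
Tool frame: the origin (TCP) lies midway between the tips of the shut fingers; the grasp point (between the pads) lies 19 mm behind it; z points along the fingers, x is the direction in which the jaws open and shut, and the axes are right-handed (so a half turn about z gives the same grasp; the last joint's range is limited). The gripper opens to 88 mm and grips with 3 to 60 N. Pads are 20 mm wide; open, the fingers measure 115 mm over their backs; the gripper's body (75 mm by 178 mm) begins 61 mm behind the grasp point.
Start: joints at [1.164, 0.359, 1.51, -0, 1.272, -0.115], TCP at [0.173, 0.575, 0.223] pointing down, gripper open.
Joint ranges: [-2.97, 2.97], [-1.01, 2.36], [0.21, 2.38], [-0.96, 4.11], [0.2, 2.71], [-2.98, 2.98]. Speed limits (rad/s): [2.39, 2.39, 3.14, 3.14, 3.14, 3.14].

## Interface

Orientations are given as a unit quaternion [x, y, z, w].
In Python, from bench import move_ptp, servo_line, goto_joints, move_gripper, sleep, inverse_kinematics, capture, PlanningError, close_job, spot_in, silhouettes, current_clock, current_joint_pos, current_qvel, current_joint_torque, current_position, current_orientation, current_force, current_torque, current_finger_gap gives the robot as it stands. Calls block until the motion is done:
- move_ptp(position, orientation): joint-space move of the TCP to a pose.
- servo_line(position, orientation=None, rate=0.15, contact_N=None): straight line of the TCP; orientation=None keeps the orientation; rate is the mean speed in m/s. With contact_N (N) it stops when the force on the tool has changed by that much, and returns True; else False.
- goto_joints(angles): joint-space move.
- move_gripper(opening): finger opening in m; the grip force is fixed at half the most; returns when the fingers have stopped.
- sleep(seconds).
- inverse_kinematics(position, orientation): joint angles nearest the present ones, or None.
- capture(name): name is "scene" or "top" or "wrist"; returns a dict with "image" (480x640x3 uint8, blue, green, red), "range_z" (480x640 float32, m along the optical axis (not along the pixel's ray), 0 where there is no reading), "intrinsics" (3x3 intrinsics, pixels), "R" (3x3) and "t" (3): a world point X has camera coordinates R X + t. Camera axes: x right, y down, z forward; pixel columns grow to the right and rows downward; lengths in m; the calibration is good to about 2 mm. A picture is of the moment at which its call begins.
A pose or a line that the arm cannot do raises PlanningError and nothing moves.
- close_job(): hands the job in, once; it reports no verdict.
Trained networks look in the newest picture that a camera, given by its name, has taken for a name from the list of things; names that differ only in an ending like _2 or _b are one class to them, and where a whole thing is asked for, a point or a joint stands for the part that bears it (a point fixed in the world has none). Each returns a list of dicts, best first, with "conf" (0 to 1); they miss things now and then, are a little off and sometimes report something else, mostly with a low value. They report only what shows in the picture. A call takes as long as a camera call.
- spot_in(camera, query): "xy" ([column, row] in pixels, amid what is visible of it).
- silhouettes(camera, query): "region" (480x640 bool, what is visible of it) and "xy" ([column, row] in pixels, amid what is visible of it).
Readings, each from a call of its own:
- current_clock(): time.
- current_joint_pos(): joint angles.
- current_qvel(): joint speeds.
- current_joint_torque(): joint torques, N m.
- current_position(): TCP position.
- current_orientation(): TCP orientation.
- current_force(): force on the tool from outside, world axes, zero at the start.
- current_torque(): the same for the moment, N m.
- current_finger_gap(): finger opening in m.
Only numpy, scipy, OpenCV 4.12 (cv2) and the standard library are available. Lean on these libraries where they do the work, as an engineer would, in place of code of your own. Each camera call takes 0.05 s, during which the arm holds its last target.

## Task

Close up the open grey weight case: first push the upright metal flap at its front down until it lies flat over the brass weights, then push the standing lid over from behind until it is fully shut on top, and move clear. Just push with the fingertips, nothing has to be gripped; leave the weights in their wells, never lower the lid while the flap stands up, and do not disturb the things around the case.

Things in the scene. Friction and masses are not known exactly. Their poses are not given: they have to be found in the camera images.
- case: open grey plastic case fixed to the counter, 170 mm deep (its x), 170 mm wide (its y), rim 60 mm above the counter, walls 7 mm; inside, a dark insert with three wells in a row along y. Origin: centre of its underside. Its -x side (front, carry handle, two catch plates) looks roughly to the robot, its +x side (rear) carries the lid hinge
- case_flap (a joint): angle of the metal flap, a plate 115 mm long, 146 wide, 5 thick, hinged inside the case's front wall, hinge parallel to the case's y. 0 = folded flat (top face 52 mm above the counter), 1.57 = upright, more = leaning to the robot; 0 to 1.85 rad. Folds towards the case's +x. A friction hinge (0.09 N m) keeps it where it is left. If upright, it blocks the lid
- flap_hinge (a point): middle of the flap's hinge line (case frame x = -0.073, y = 0, z = 0.050), mid-thickness of the plate. Turns with the flap: x axis from hinge to free edge, z axis = normal of the face to push (2.5 mm away): towards the robot when upright, the top when folded
- flap_edge (a point): middle of the flap's free edge on that same face, 115 mm from the hinge
- case_lid (a joint): angle of the lid, a grey plate 168 mm long, 170 wide, 10 thick, hinged on the case's rear rim, hinge parallel to the case's y. 0 = fully shut on the rim (top face 70 mm above the counter), 1.57 = upright, more = leaning back, away from the robot; 0 to 1.85 rad. Closes towards the case's -x. A friction hinge (0.27 N m) keeps it where it is left
- lid_hinge (a point): middle of the lid's hinge line (case frame x = 0.085, y = 0, z = 0.0605), level with the lid's inner face. Turns with the lid: x axis from free edge to hinge, z axis = normal of the outer face (10 mm away), the face to push: the rear when the lid stands, the top when shut
- lid_edge (a point): middle of the lid's free edge on its outer face, 168 mm from the hinge
- weight_1: brass weight with a knob, 25 mm across and 34 mm tall, standing in a well of the case, the largest, on the case's +y side; origin at the centre of its underside, 7 mm above the counter. To be left alone.
- weight_2: brass weight with a knob, 20 mm across and 27 mm tall, standing in a well of the case, in the middle; origin at the centre of its underside, 7 mm above the counter. To be left alone.
- weight_3: brass weight with a knob, 16 mm across and 22 mm tall, standing in a well of the case, the smallest, on the case's -y side; origin at the centre of its underside, 7 mm above the counter. To be left alone.
- bottle_left: brown reagent bottle with a black cap, 50 mm wide, 92 mm tall, close beside the case on its left (+y); stands loose on the counter, origin at the centre of its underside. To be left alone.
- flask_right: conical glass flask, 62 mm wide, 103 mm tall, close beside the case on its right (-y); stands loose on the counter, origin at the centre of its underside. To be left alone.
- mortar: porcelain mortar, 83 mm wide, 50 mm tall, left on the counter; stands loose on the counter, origin at the centre of its underside. To be left alone.
- matchbox: matchbox, 36 x 54 x 15 mm, left on the counter; stands loose on the counter, origin at the centre of its underside. To be left alone.
- petri: covered glass petri dish, 96 mm wide, 16 mm tall, right on the counter; stands loose on the counter, origin at the centre of its underside. To be left alone.

How it is judged:
On the way, in this order (a step that is already met when the one before it is completed fails the run):
1. the flap lies folded down flat while the lid still stands open (value of joint case_flap below 0.08 rad and value of joint case_lid above 0.8 rad), for 0.2 s.
2. the lid is shut over the folded flap (value of joint case_lid below 0.05 rad and value of joint case_flap below 0.08 rad), for 0.2 s.
At the end, for the whole second after the job is handed in: The flap is folded down (within 0.08 rad of flat) and the lid is shut over it (within 0.05 rad of fully shut); the three weights stand in their wells; nothing around the case has been shifted by more than 20 mm or tipped (all of step 2 and horizontal distance between weight_1 and case below 0.052 m and horizontal distance between weight_2 and case below 0.008 m and horizontal distance between weight_3 and case below 0.049 m and not (z of weight_1 in the frame of case above 0.019 m) and not (z of weight_2 in the frame of case above 0.019 m) and not (z of weight_3 in the frame of case above 0.019 m) and not (distance of bottle_left from where it was at the start of the episode above 0.02 m) and not (distance of flask_right from where it was at the start of the episode above 0.02 m) and not (distance of mortar from where it was at the start of the episode above 0.02 m) and not (distance of matchbox from where it was at the start of the episode above 0.02 m) and not (distance of petri from where it was at the start of the episode above 0.02 m) and not (angle between bottle_left's own z axis and vertical above 0.3 rad) and not (angle between flask_right's own z axis and vertical above 0.3 rad) and not (angle between mortar's own z axis and vertical above 0.3 rad) and not (angle between matchbox's own z axis and vertical above 0.3 rad) and not (angle between petri's own z axis and vertical above 0.3 rad)); the robot touches nothing.
It fails at once if the lid is lowered past 0.8 rad while the flap still stands up by more than 0.2 rad (value of joint case_lid below 0.8 rad and value of joint case_flap above 0.2 rad).
It fails at once if a weight is lifted 12 mm or more in its well (z of any of weight_1, weight_2, weight_3 in the frame of case above 0.019 m).
It fails at once if a thing around the case is shifted by more than 20 mm or tipped (distance of any of bottle_left, flask_right, mortar, matchbox, petri from where it was at the start of the episode above 0.02 m or angle between any of bottle_left, flask_right, mortar, matchbox, petri's own z axis and vertical above 0.3 rad).
It also fails if it takes over 48 s, if anything falls off the work surface, if the arm or the gripper's body presses on something with over 40 N, if the wrist force passes 120 N, or if a joint passes its speed limit or range.

## Working session

There is one attempt and no reset: what is moved stays moved. The work goes in short steps, each a Python script; the robot and the scene stay as the last script left them, time stands still between calls to the robot, and variables do not carry over. Pictures are saved under pics/ and viewed, and the job is handed in when it is done.

```bash
mkdir -p pics; ls
cat > h.py <<'E'
from bench import *
import numpy as np, cv2
from scipy.spatial.transform import Rotation as Rn
def cloud(c):
    z=c["range_z"];K=c["intrinsics"];v,u=np.mgrid[:480,:640]
    P=np.stack([(u-K[0,2])/K[0,0]*z,(v-K[1,2])/K[1,1]*z,z],-1)
    return (P-c["t"])@c["R"]
E
python3 - <<'E'
from h import *
print(current_clock())
for n in("scene","top"):
    c=capture(n);cv2.imwrite(f"pics/{n}0.png",c["image"]);np.savez(f"{n}0.npz",**c)
    P=cloud(c)
    for q in("case","case_flap","case_lid","bottle_left","flask_right","mortar","matchbox","petri"):
        for s in silhouettes(n,q)[:2]:
            r=s["region"]&(c["range_z"]>0);X=P[r]
            print(n,q,round(s["conf"],2),np.round(s["xy"]),r.sum(),np.round(np.percentile(X,[5,50,95],axis=0),3).tolist() if r.any() else'')
print(current_clock())
E
```

```text
pics
0.0
scene case 0.94 [364. 271.] 6932 [[0.436, -0.182, 0.016], [0.562, -0.104, 0.059], [0.617, -0.015, 0.217]]
scene case 0.58 [328. 273.] 1201 [[0.439, -0.14, 0.054], [0.457, -0.077, 0.113], [0.477, -0.008, 0.165]]
scene case_flap 0.94 [327. 271.] 1127 [[0.44, -0.14, 0.058], [0.457, -0.079, 0.115], [0.475, -0.012, 0.165]]
scene case_flap 0.45 [254. 159.] 499 [[0.544, 0.462, -0.0], [0.579, 0.511, 0.033], [0.613, 0.541, 0.05]]
scene case_lid 0.65 [385. 241.] 2127 [[0.588, -0.188, 0.067], [0.603, -0.117, 0.159], [0.623, -0.033, 0.229]]
scene case_lid 0.31 [363. 271.] 6815 [[0.437, -0.182, 0.017], [0.562, -0.104, 0.059], [0.616, -0.016, 0.216]]
scene bottle_left 0.58 [331. 240.] 426 [[0.54, 0.019, 0.029], [0.555, 0.029, 0.071], [0.577, 0.054, 0.094]]
scene flask_right 0.92 [377. 329.] 690 [[0.466, -0.254, 0.007], [0.483, -0.237, 0.042], [0.505, -0.215, 0.101]]
scene flask_right 0.15 [254. 159.] 444 [[0.543, 0.462, 0.009], [0.577, 0.511, 0.035], [0.608, 0.533, 0.051]]
scene mortar 0.72 [253. 160.] 463 [[0.543, 0.462, 0.005], [0.577, 0.511, 0.034], [0.61, 0.535, 0.051]]
scene mortar 0
[... 1070 characters left out ...]
 [[0.538, 0.024, 0.001], [0.554, 0.044, 0.087], [0.58, 0.065, 0.095]]
top flask_right 0.71 [358. 267.] 901 [[0.441, -0.134, 0.054], [0.458, -0.071, 0.117], [0.477, -0.007, 0.165]]
top flask_right 0.37 [133. 218.] 826 [[0.541, 0.47, 0.009], [0.578, 0.509, 0.031], [0.609, 0.536, 0.051]]
top mortar 0.91 [134. 215.] 812 [[0.543, 0.47, 0.008], [0.579, 0.508, 0.03], [0.609, 0.536, 0.051]]
top mortar 0.59 [362. 235.] 6005 [[0.439, -0.169, 0.014], [0.553, -0.091, 0.054], [0.617, -0.009, 0.225]]
top matchbox 0.38 [134. 215.] 813 [[0.542, 0.47, 0.01], [0.579, 0.509, 0.032], [0.609, 0.536, 0.051]]
top petri 0.81 [492. 265.] 1041 [[0.434, -0.475, 0.01], [0.473, -0.436, 0.015], [0.511, -0.397, 0.02]]
0.9
```

View pics/scene0.png

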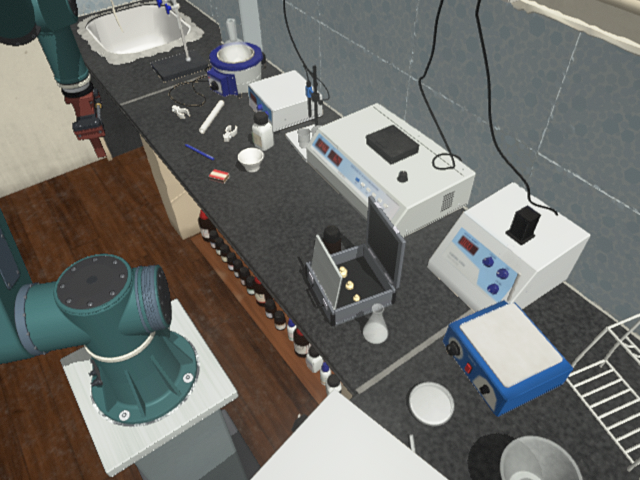

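View pics/top0.png

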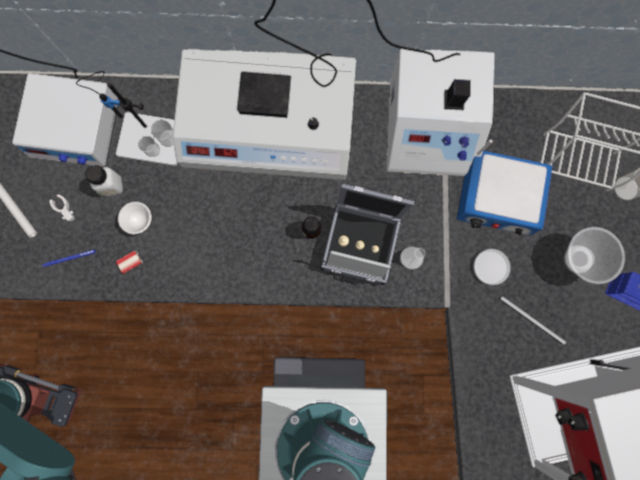

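Run:
```python
from h import *
# fit planes to flap and lid in both cameras (re-query on newest pictures)
for n in("scene","top"):
    c=dict(np.load(f"{n}0.npz"));P=cloud(c)
    capture(n)
    for q in("case_flap","case_lid"):
        s=silhouettes(n,q)[0];r=cv2.erode(s["region"].astype(np.uint8),np.ones((3,3)))>0
        X=P[r&(c["range_z"]>0)]
        for _ in range(4):
            m=np.median(X,0);U=np.linalg.svd(X-X.mean(0),full_matrices=False)[2][2]
            d=(X-X.mean(0))@U;X=X[abs(d)<max(.004,2*np.median(abs(d)))]
        if U[0]>0:U=-U
        print(n,q,len(X),"n",np.round(U,3),"yaw",np.degrees(np.arctan2(-U[1],-U[0])).round(1),"tilt z",np.round(U[2],3),"c",X.mean(0).round(4),np.percentile(X,[1,99],axis=0).round(3).tolist())
    # rim points
    M=(P[...,2]>.053)&(P[...,2]<.067)&(P[...,0]>.4)&(P[...,0]<.66)&(P[...,1]>-.22)&(P[...,1]<.02)&(c["range_z"]>0)
    pts=P[M][:,:2].astype(np.float32)
    print(n,len(pts),cv2.minAreaRect(pts))
    # flask / bottle
    for q in("flask_right","bottle_left"):
        pass
```

```text
scene case_flap 1749 n [-0.977  0.215  0.002] yaw -12.4 tilt z 0.002 c [ 0.6026 -0.1147  0.1579] [[0.587, -0.189, 0.071], [0.623, -0.03, 0.231]]
scene case_lid 1742 n [-0.977  0.215  0.003] yaw -12.4 tilt z 0.003 c [ 0.6024 -0.116   0.1581] [[0.587, -0.189, 0.069], [0.622, -0.031, 0.231]]
scene 951 ((0.5193002223968506, -0.09905827045440674), (0.2519350051879883, 0.178674578666687), 79.28843688964844)
top case_flap 751 n [-0.965  0.215  0.152] yaw -12.5 tilt z 0.152 c [ 0.4588 -0.0692  0.1168] [[0.437, -0.137, 0.053], [0.479, -0.002, 0.168]]
top case_lid 1198 n [-0.976  0.218  0.007] yaw -12.6 tilt z 0.007 c [ 0.6049 -0.1024  0.1627] [[0.588, -0.179, 0.062], [0.623, -0.027, 0.232]]
top 903 ((0.5155277848243713, -0.11248470842838287), (0.22548726201057434, 0.1749383807182312), 77.25702667236328)
```

The case is at about (360, 235) in the top view, with the flap and lid both standing, the bottle at (311, 227) and the flask at (412, 257). Both plane fits agree on a yaw of about -12.5°. The lid stands at about 1.57 rad and the flap at about 1.42. Next I'll refine the lateral centre and check the clearance behind the lid.

```bash
cat >> h.py <<'E'
PSI=np.radians(-12.5)
ex=np.array([np.cos(PSI),np.sin(PSI),0]);ey=np.array([-np.sin(PSI),np.cos(PSI),0]);ez=np.array([0,0,1.])
E
python3 - <<'E'
from h import *
C=0.5277*ex+.026*ey
for n in("scene","top"):
    c=dict(np.load(f"{n}0.npz"));P=cloud(c)-C
    x,y,z=P@ex,P@ey,P[...,2];ok=c["range_z"]>0
    m=ok&(abs(x-.085)<.012)&(z>.12)&(z<.225)&(abs(y)<.13); print(n,"lid y",np.percentile(y[m],[.5,2,50,98,99.5]).round(4), m.sum(), z[ok&(abs(x-.085)<.015)&(abs(y)<.06)].max())
    m=ok&(abs(x+.065)<.02)&(z>.09)&(z<.16)&(abs(y)<.11); print(n,"flap y",np.percentile(y[m],[.5,2,50,98,99.5]).round(4), m.sum(), z[m].max())
    for a in np.arange(.10,.36,.02):
        m=ok&(x>a)&(x<=a+.02)&(abs(y)<.13)
        if m.any():print(n,round(a,2),"zmax",[z[m&(y>b)&(y<b+.065)].max().round(3) if (m&(y>b)&(y<b+.065)).any() else None for b in(-.13,-.065,0,.065)])
# orientation & ik
for yaw in (PSI+np.pi/2,PSI-np.pi/2):
    q=(Rn.from_euler('z',yaw)*Rn.from_euler('x',np.pi)).as_quat()
    for lx,z in((-.12,.13),(.03,.055),(.13,.33),(.13,.19),(-.04,.07)):
        r=inverse_kinematics(C+lx*ex+z*ez,q);print(round(yaw,2),lx,None if r is None else np.round(r,2))
E
```

```text
scene lid y [-0.0839 -0.083  -0.0116  0.0802  0.0831] 1234 0.2335008508599171
scene flap y [-0.0713 -0.0699 -0.0057  0.0711  0.0737] 664 0.15986434875520905
scene 0.1 zmax [np.float64(0.008), np.float64(0.004), np.float64(0.002), np.float64(0.005)]
scene 0.12 zmax [np.float64(0.007), np.float64(0.006), None, None]
scene 0.14 zmax [np.float64(0.005), np.float64(0.005), np.float64(0.002), None]
scene 0.16 zmax [np.float64(0.006), np.float64(0.006), np.float64(0.006), np.float64(0.122)]
scene 0.18 zmax [np.float64(0.005), np.float64(0.007), np.float64(0.005), np.float64(0.14)]
scene 0.2 zmax [np.float64(0.008), np.float64(0.056), np.float64(0.005), np.float64(0.143)]
scene 0.22 zmax [np.float64(0.068), np.float64(0.081), np.float64(0.006), np.float64(0.144)]
scene 0.24 zmax [np.float64(0.101), np.float64(0.106), np.float64(0.006), np.float64(0.145)]
scene 0.26 zmax [np.float64(0.126), np.float64(0.136), np.float64(0.005), np.float64(0.145)]
scene 0.28 zmax [np.float64(0.146), np.float64(0.16), np.float64(0.006), np.float64(0.146)]
scene 0.3 zmax [np.float64(0.171), np.float64(0.174), np
[... 1302 characters left out ...]
64(0.009), np.float64(0.146)]
top 0.32 zmax [np.float64(0.176), np.float64(0.175), np.float64(0.173), np.float64(0.148)]
top 0.34 zmax [np.float64(0.249), np.float64(0.176), np.float64(0.176), np.float64(0.147)]
1.35 -0.12 [-0.32  0.21  2.02 -0.    0.92 -1.68]
1.35 0.03 [-0.3   0.5   1.77 -0.    0.87 -1.65]
1.35 0.13 [-0.28  0.38  1.22  0.    1.54 -1.64]
1.35 0.13 [-0.28  0.47  1.41 -0.    1.26 -1.64]
1.35 -0.04 [-0.31  0.41  1.91 -0.    0.82 -1.66]
-1.79 -0.12 [-0.32  0.21  2.02 -0.    0.92  1.47]
-1.79 0.03 [-0.3   0.5   1.77 -0.    0.87  1.49]
-1.79 0.13 [-0.28  0.38  1.22 -0.    1.54  1.51]
-1.79 0.13 [-0.28  0.47  1.41 -0.    1.26  1.51]
-1.79 -0.04 [-0.31  0.41  1.91 -0.    0.82  1.48]
```

There's enough room: the centre is good to about 2 mm and the nearest object behind the lid is about 60 mm away and low. Closing the fingers and pushing the flap next.

```bash
cat >> h.py <<'E'
C=0.5277*ex+.028*ey
Q=(Rn.from_euler('z',PSI-np.pi/2)*Rn.from_euler('x',np.pi)).as_quat()
def W(x,z): return C+x*ex+z*ez
E
python3 - <<'E'
from h import *
move_gripper(0.0)
move_ptp(W(-.13,.30),Q)
servo_line(W(-.13,.14),Q,rate=.15)
r=.085
def tcp(th): return W(-.073+r*np.cos(th)-.0025*np.sin(th)-.010,.050+r*np.sin(th)+.0025*np.cos(th))
print(current_clock(),current_force())
for th in np.linspace(1.42,0.12,9):
    h=servo_line(tcp(th),Q,rate=.08,contact_N=15)
    print(round(th,2),h,current_force().round(1))
    if h:break
if not h:
    h=servo_line(tcp(0)-.004*ez,Q,rate=.03,contact_N=12)
    print("final",h,(current_position()-tcp(0)).round(4),current_force().round(1))
servo_line(current_position()+.02*ez,Q,rate=.1)
for n in("scene","top"):
    c=capture(n);cv2.imwrite(f"pics/{n}1.png",c["image"][130:330,250:500].repeat(3,0).repeat(3,1));np.savez(f"{n}1.npz",**c)
print(current_clock())
E
```

```text
6.1583 [-0.9934933  -0.16736151 -0.67381111]
1.42 False [ 0.4 -0.7 -0.7]
1.26 False [ 0.3 -0.3  1. ]
1.1 False [-1.  -0.5 -0.8]
0.93 False [ 0.6  0.5 -0.7]
0.77 False [-0.5 -0.3  0. ]
0.61 False [-0.5  0.9 -0.3]
0.45 False [-0.1 -0.6  0.5]
0.28 False [ 0.7 -0.6 -0.1]
0.12 False [ 0.1 -0.1  0.1]
final True [ 0.0002 -0.0001  0.0002] [-1.6  0.5 11. ]
10.4917
```

View pics/scene1.png

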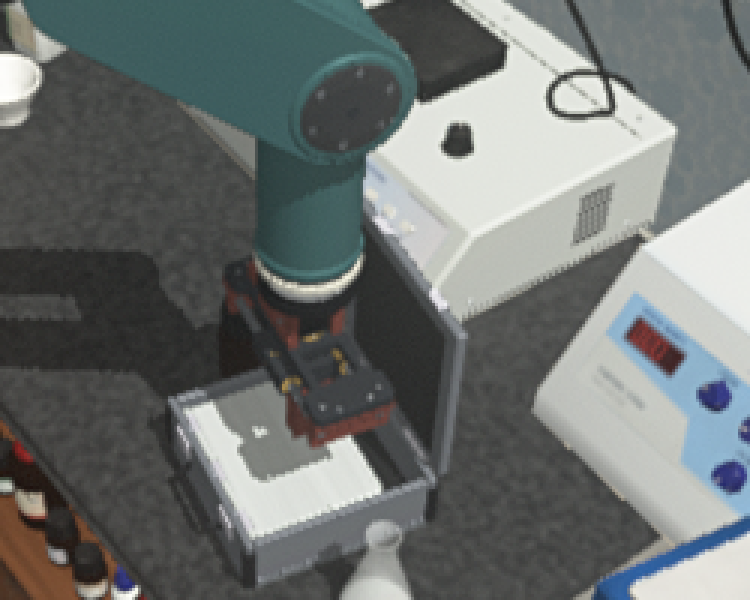

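Run:
```python
from h import *
for n in("scene","top"):
    c=dict(np.load(f"{n}1.npz"));P=cloud(c)-C
    x,y,z=P@ex,P@ey,P[...,2];ok=c["range_z"]>0
    m=ok&(x>-.06)&(x<.035)&(abs(y)<.065)&(z<.065)&(z>.02)
    A=np.c_[x[m],y[m],np.ones(m.sum())];k=np.linalg.lstsq(A,z[m],rcond=None)[0];print(n,m.sum(),k.round(4),np.percentile(z[m],[2,50,98]).round(4))
    m=ok&(abs(x-.085)<.02)&(z>.1)&(z<.225)&(abs(y)<.07)
    print("lid slope",np.polyfit(z[m],x[m],1).round(4))
```

```text
scene 1285 [0.0063 0.0007 0.0528] [0.0484 0.0526 0.0567]
lid slope [0.0021 0.0849]
top 499 [-0.0086 -0.003   0.0521] [0.0474 0.0522 0.0585]
lid slope [0.0049 0.0841]
```

The flap lies flat: both cameras fit a slope within ±0.01 rad at 52 mm height, and the press stopped on contact at 0 rad. The lid still stands at about 1.57 rad, so I'll close it from behind.

Run:
```python
from h import *
p=(current_position()-C)@ex
servo_line(W(p,.32),Q,rate=.25)
servo_line(W(.14,.32),Q,rate=.2)
servo_line(W(.14,.19),Q,rate=.15)
r=.13
def tcp(th): return W(.085-r*np.cos(th)+.010*np.sin(th)+.010,.0605+r*np.sin(th)+.010*np.cos(th))
print(current_clock(),current_force())
for th in np.linspace(1.55,0.10,11):
    h=servo_line(tcp(th),Q,rate=.08,contact_N=20)
    print(round(th,2),h,current_force().round(1))
    if h:break
if not h:
    h=servo_line(tcp(0)-.005*ez,Q,rate=.03,contact_N=15)
    print("final",h,(current_position()-tcp(0)).round(4),current_force().round(1))
sleep(.3)
servo_line(current_position()+.2*ez,Q,rate=.15)
servo_line(W(-.2,.30),Q,rate=.2)
for n in("scene","top"):
    c=capture(n);cv2.imwrite(f"pics/{n}2.png",c["image"]);np.savez(f"{n}2.npz",**c)
    P=cloud(c)-C
    x,y,z=P@ex,P@ey,P[...,2];ok=c["range_z"]>0
    m=ok&(x>-.07)&(x<.07)&(abs(y)<.075)&(z<.1)
    k=np.linalg.lstsq(np.c_[x[m],y[m],np.ones(m.sum())],z[m],rcond=None)[0];print(n,m.sum(),k.round(4))
    o=dict(np.load(f"{n}0.npz"));d=cloud(c)
    for q in("bottle_left","flask_right","mortar","matchbox","petri"):
        for s in silhouettes(n,q)[:1]:
            X=d[s["region"]&ok];print(n,q,round(s["conf"],2),np.round(s["xy"]),np.percentile(X,[5,50,95],axis=0).round(3).tolist())
print(current_clock())
```

```text
13.4917 [ 0.46045536  0.25508291 -0.14491614]
1.55 False [-0.2 -0.2 -0.1]
1.4 False [ 0. -0.  1.]
1.26 False [0.6 0.6 0.7]
1.12 False [-1.1  0.1  0.5]
0.97 False [1.  0.2 0.1]
0.82 False [ 0.5  0.9 -0.5]
0.68 False [0.2 0.  0.2]
0.54 False [-0.1  0.3 -0.1]
0.39 False [ 0.7 -0.5  1.8]
0.25 False [-0.4  0.3  0.4]
0.1 False [-0.5  0.8  1. ]
final True [ 0.0009 -0.0003  0.0002] [-1.2  0.8 10.7]
scene 2626 [-0.0024 -0.0333  0.0695]
scene bottle_left 0.78 [330. 242.] [[0.538, 0.02, 0.035], [0.554, 0.03, 0.073], [0.575, 0.052, 0.094]]
scene flask_right 0.88 [377. 328.] [[0.466, -0.253, 0.006], [0.484, -0.237, 0.042], [0.508, -0.213, 0.1]]
scene matchbox 0.77 [220. 178.] [[0.438, 0.491, 0.0], [0.461, 0.515, 0.013], [0.487, 0.55, 0.018]]
scene petri 0.59 [428. 405.] [[0.432, -0.479, 0.012], [0.47, -0.441, 0.016], [0.51, -0.4, 0.019]]
top 3194 [ 0.002  -0.0021  0.0704]
top bottle_left 0.61 [308. 222.] [[0.538, 0.024, 0.024], [0.553, 0.044, 0.089], [0.575, 0.065, 0.094]]
top flask_right 0.94 [414. 259.] [[0.467, -0.247, 0.001], [0.488, -0.217, 0.037], [0.513, -0.2, 0.101]]
top mortar 0.83 [133. 217.] [[0.542, 0.471, 0.011], [0.578, 0.509, 0.032], [0.609, 0.536, 0.051]]
top matchbox 0.74 [128. 262.] [[0.441, 0.494, 0.007], [0.462, 0.518, 0.015], [0.483, 0.542, 0.019]]
top petri 0.98 [491. 269.] [[0.434, -0.475, 0.009], [0.473, -0.436, 0.015], [0.511, -0.396, 0.02]]
21.8083
```

View pics/scene2.png

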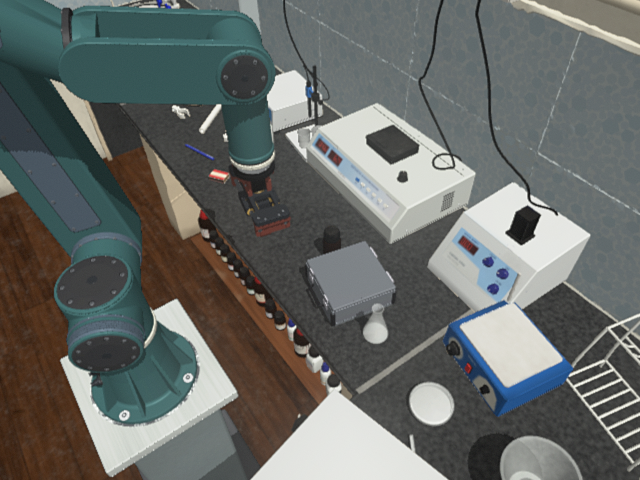

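View pics/top2.png

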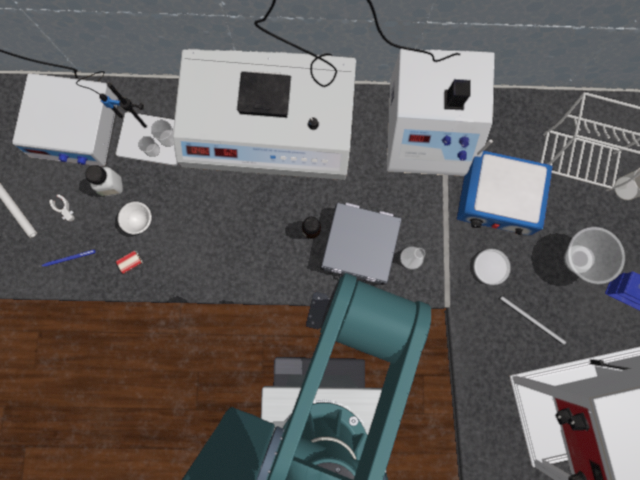

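The lid is shut on the case at (350, 280) in the scene view and (362, 243) in the top view. Its top face is at about 70 mm with a slope of about 0.002 rad along the case's x, nothing around it has moved, and the arm is clear.

```bash
python3 -c "
from bench import *
print(current_force(),current_clock());close_job()"
```

```text
[ 0.43755529 -0.0390621  -0.14737501] 21.8083
the job is handed in; nothing more can be done
```

The case is closed and the job is handed in at 21.8 s. With the fingers shut, I folded the flap flat, then pushed the lid over from behind until it met the rim, and moved clear.

- **Flap:** before the lid moved, both cameras showed it within about 0.01 rad of flat, with its top face at 52 mm. The lid was still upright at that point.
- **Lid:** its top face is at about 70 mm, and both cameras show it within about 0.003 rad of shut.
- **Surroundings:** the bottle, flask, mortar, matchbox and petri dish were within a few millimetres of where they started. The mortar was only confirmed from the top camera, because the scene camera did not find it at the end.
- **Weights:** they can't be seen under the flap, but nothing touched them.
- **Forces:** the presses that ended each push stayed around 10–15 N, and the robot was touching nothing when I handed in.

One reading disagreed: the scene camera showed a sideways lid slope of 0.033 rad where the top camera showed 0.002. The lid can't tilt that way on its hinge, so I took it as points from nearby objects or depth noise.

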